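# Light the gas ring: kettle off, dial to the third click and held

### The job

Get the gas ring ready to light: lift the kettle off it by its handle, keep it upright, stand it gently in the middle of the round cork trivet and let go of it. Then, with the ring clear, turn the ring's spring-return dial with the gripper, anticlockwise past its first two clicks to the third click (the star mark), not on to the stop, and hold it there against its spring for at least three seconds, as the flame guard needs; finish while still holding it there. Leave the other crockery where it stands.

Things in the scene. Friction and masses are not known exactly. Their poses are not given: they have to be found in the camera images.
- kettle_grip (a point): Centre of the kettle's black grip, a straight level bar 92 mm long, 18 wide, 22 high, rigid, over the middle of the kettle: 170 mm above the kettle's underside, on its axis. Free space below it down to the lid knob, whose top is 42 mm under the grip's centre. x axis along the grip towards the spout, y across it, z up. The kettle starts on the pan support.
- kettle: Stainless kettle, 0.4 to 0.9 kg; origin at the centre of its underside, axes as the grip. Body 176 mm across at its widest, flat base 148 mm across, lid 110 mm above the base; steel straps join the grip's ends to the body. The spout's tip is 135 mm out from the axis along +x, 111 mm above the base.
- ring (a point): Centre of the pan support, at the level (98 mm above the bench) on which the kettle starts: four cast-iron prongs reaching out to 110 mm from here. Axes as the stove.
- stove: Countertop gas ring, fixed: flat stainless box 300 mm deep (its x), 360 wide (its y), deck 70 mm above the bench, yawed up to 0.3 rad, on the robot's left or right. Origin under its middle on the bench; x from its front edge (nearer the robot) to its back, z up. Pan support centre at x 0, y +65 mm; dial axis at x -65, y -125 mm.
- dial_grip (a point): Centre of the dial's grip bar, on the dial's vertical axis, 99 mm above the bench; turns with the dial, x along the bar to the end with the white pointer line, z up. Black bar 58 mm long, 14 wide, 32 high (83 to 115 mm above the bench) on a round skirt 54 mm across whose flat top is 83 mm above the bench. At off the pointer shows straight to the stove's back (+x).
- dial (a joint): Dial angle, rad: 0 off, growing anticlockwise seen from above (pointer's angle from the stove's x axis). Clicks at 0.436 (small dot), 0.873 (larger dot), 1.309 (star); stop at 1.52. A spring turns it back to off from anywhere when let go: 0.06 N m at off rising evenly to 0.14 at the third click; each click adds, then takes away, up to 0.044 N m.
- trivet_top (a point): Centre of the upper face of the round cork trivet, 200 mm across, 14 mm thick, fixed to the bench on the other side of the robot's middle from the stove.
- bowl_a: Upturned celadon tea bowl, 112 mm across, 57 mm high, in front of the trivet; origin under its middle. Leave alone.
- bowl_b: Another such bowl behind the trivet; origin under its middle. Leave alone.
- saucers: Stack of celadon saucers, 124 mm across, 35 mm high, behind the trivet; origin under its middle. Leave alone.
- flask: Celadon flask with a narrow neck, 78 mm across, 146 mm high, in front of the trivet; origin under its middle. Leave alone.
- black_jug: Black pitcher with a side handle, 112 mm across, 190 mm high, at the left of the bench; origin under its middle. Leave alone.
- steel_mug: Small steel mug, 76 mm across, 85 mm high, at the right of the bench; origin under its middle. Leave alone.
- tea_tin: Tea tin, 80 mm across, 130 mm high, at the right of the bench; origin under its middle. Leave alone.
There are look-alikes about, which are no part of the job. Of the things that look like the part that bears trivet_top, the largest one is meant. What is shaped like the kettle but yellow is not meant.

How it is judged:
By the outcome, as a careful person would: the job done as asked, in the order asked, and still so for the second after the job is handed in, while the arm keeps its last pose, push and grip.
It also fails if it takes over 64 s, if anything falls off the work surface, if the arm or the gripper's body presses on something with over 40 N, if the wrist force passes 120 N, or if a joint passes its speed limit or range.

### The arm

A 6-joint arm with a two-finger parallel gripper is mounted at the origin on the work surface. World frame = base frame: x ahead of the robot, y to its left, z up, the work surface at z = 0. Lengths are in mm, angles in rad, forces in N, time in s.
With the tool pointing down it reaches from about 275 to 750 mm from the base axis. Payload 10.2 kg.
Tool frame: the origin (TCP) lies on the front face of the gripper's body, between the roots of the fingers; the fingertips stand 73 mm ahead of it and the grasp point (between the pads) lies 54 mm ahead of it; z points along the fingers, y is the line along which they close (so a half turn about z gives the same grasp; the last joint's range is limited). The gripper opens to 85 mm and grips with 20 to 120 N. Pads are 22 mm wide; open, the fingers measure 114 mm over their backs; the gripper's body (76 mm by 85 mm) begins 54 mm behind the grasp point. The pads swing forward as they close: fully open they stand 13 mm farther back than shut.
Start: joints at [0.995, 0.313, 1.498, -0, 1.331, -0.223], TCP at [181.415, 492.667, 303.894] pointing down, gripper open.
Joint ranges: [-2.94, 2.94], [-0.97, 2.17], [0.19, 2.56], [-1.23, 4.37], [0.02, 3.11], [-2.88, 2.88]. Speed limits (rad/s): [2.39, 2.39, 3.01, 3.14, 3.14, 3.14].

### API

Orientations are given as a unit quaternion [w, x, y, z].
In Python, from rig import * gives the robot as it stands.
- The arm moves only by the tool step_arm, never from a script. Its argument "plan" is a list of rows, each an object with "offset": the shift along the tool's x, y, z in cm, a list of three; "rot": the turn, a rotation vector about the tool's x, y, z in degrees, a list of three; "gripper": the finger opening in cm, from 0 to 8.54. In form: [{"offset": [x, y, z], "rot": [wx, wy, wz], "gripper": gripper}, ...]. A call has 1 to 12 rows; each row is the pose to reach, as a shift and turn from the pose commanded when the call began, along the tool's axes at that moment; what a row does not reach only later rows make up. A row lasts 1/10 s, in which the tool goes at most 50 mm and 8.59 degrees, less where a joint would pass 70% of its speed; a pose out of reach is approached as far as the arm can. A call with a gripper value outside its range is refused whole. The fingers move at their own pace and stop on an object; "squeeze" is the grip in N (left out, the last holds). Time passes only in rows, so rows that repeat a pose let the fingers close. It gives the time, the measured TCP pose, the force, the opening and the grip force at its end, in the units of the state.
- sense(): the state, without advancing time (a new reading comes with each control period).
- capture(name): name is "side" or "top" or "wrist"; returns a dict with "color" (480x640x3 uint8, red, green, blue), "depth" (480x640 float32, mm along the optical axis (not along the pixel's ray), 0 where there is no reading), "vertical_fov" (degrees; the focal length in pixels is half the picture's height over the tangent of half this angle, whatever the lens; pixels are square), "cx", "cy" (the principal point, pixels), "k1" (the pictures are not rectified: a ray, as slopes to the right and down, at radius r is drawn at 1 + k1 r^2 times it, then the intrinsics apply), "rvec" (rotation vector, rad) and "tvec" (3), from world to camera coordinates, as OpenCV has them; the wrist camera has in their place "mount" (4x4, takes a point from camera to tool coordinates, whose origin is the TCP and whose axes are the flange's). Camera axes: x right, y down, z forward; pixel columns grow to the right and rows downward; lengths in mm; the calibration is good to about 2 mm. A picture is of the moment at which its call begins: read the wrist's pose just before it.
- finish_job(): hands the job in; it is judged then, once.
The state is a dict: "time_s": time; "joints": joint angles; "dq": joint speeds; "tau": joint torques, N m; "eef_pos": TCP position; "ee_rot": TCP orientation; "force": force on the tool from outside, world axes, zero at the start; "wrist_torque": the same for the moment, N m; "grip_width": opening from 0.0 (shut) to 1.0 (fully open); "grip_force": force on a finger pad.
Only numpy, scipy, OpenCV 4.12 (cv2) and the standard library are available. Lean on these libraries where they do the work, as an engineer would, in place of code of your own. Each camera call takes 0.05 s, during which the arm holds its last target. There are 200 camera calls.

## Working session

There is one attempt and no reset: what is moved stays moved. The work goes in short steps, Python scripts to look and compute and a tool call to move; the robot and the scene stay as the last step left them, time stands still between calls to the robot, and variables do not carry over. Pictures are saved under pics/ and viewed, at most 10 in all, crops included, and the job is handed in when it is done.

Besides the shell and the picture viewer there is one more tool, called after "Request:" as name(argument=value, ...) on one line, values as JSON. step_arm: Moves the arm, as the interface text tells. Its arguments: {"type":"object","properties":{"plan":{"type":"array"},"squeeze":{"type":"number"}},"required":["plan"]}

```bash
mkdir -p pics; ls
cat > h.py <<'E'
from rig import *
import numpy as np, cv2
from scipy.spatial.transform import Rotation as R
def cam(c, s=None):
    f=240/np.tan(np.radians(c["vertical_fov"])/2)
    if "mount" in c:
        q=s["ee_rot"]; T=np.eye(4); T[:3,:3]=R.from_quat([q[1],q[2],q[3],q[0]]).as_matrix(); T[:3,3]=s["eef_pos"]
        M=T@np.array(c["mount"]); return f,M[:3,:3],M[:3,3]
    Rw=R.from_rotvec(np.ravel(c["rvec"])).as_matrix(); return f,Rw.T,-Rw.T@np.ravel(c["tvec"])
def rays(c,s,uv):
    f,Rc,o=cam(c,s); uv=np.atleast_2d(np.array(uv,float))
    d=(uv-[c["cx"],c["cy"]])/f; x=d.copy()
    for _ in range(20): x=d/(1+c["k1"]*(x**2).sum(1,keepdims=True))
    return o,np.c_[x,np.ones(len(x))]@Rc.T
def onz(c,s,uv,z):
    o,d=rays(c,s,uv); return o+d*((z-o[2])/d[:,2:])
def cloud(c,s=None):
    v,u=np.mgrid[0:480,0:640]; o,d=rays(c,s,np.c_[u.ravel(),v.ravel()])
    P=o+d*c["depth"].reshape(-1,1); P[c["depth"].ravel()==0]=np.nan
    return P.reshape(480,640,3)
def save(c,n): cv2.imwrite(f"pics/{n}.png",c["color"][:,:,::-1])
E
python3 - <<'E'
from h import *
print(sense())
import pickle
for n in("top","side"):
    c=capture(n); save(c,n); pickle.dump(c,open(n+".pkl","wb"))
    print(n,cam(c),c["k1"])
E
```

```text
pics
{'time_s': 0.0, 'joints': array([ 9.94618304e-01,  3.13456376e-01,  1.49842939e+00,  1.61610813e-05,
        1.33098205e+00, -2.23444228e-01]), 'dq': array([-0.00104379,  0.00023559,  0.00057789,  0.00022904,  0.0008764 ,
        0.00069923]), 'tau': array([-3.91747235e-04, -4.12252343e+01, -2.59744102e+01, -2.20333741e-04,
        4.15917064e-03,  4.02602410e-06]), 'eef_pos': array([181.31079346, 492.52918408, 303.33464485]), 'ee_rot': array([-2.55403896e-04,  1.75455853e-01,  9.84487093e-01, -5.84242951e-04]), 'force': array([-0.18758756, -0.06602645, -0.06920717]), 'wrist_torque': array([-0.00933385,  0.01637809,  0.01692537]), 'grip_force': 0.0, 'grip_width': 1.0013372664171842}
top (np.float64(624.7845575964639), array([[-0.10429063, -0.96993848,  0.21986997],
       [-0.9945335 ,  0.10285488, -0.01799982],
       [-0.00515598, -0.22054526, -0.97536311]]), array([ 137.94346748,    5.89919671, 1744.2867619 ])) 0.005274599637089566
side (np.float64(518.4677543302363), array([[ 0.93808699, -0.26128975,  0.22742134],
       [-0.34629316, -0.7236696 ,  0.59697853],
       [ 0.00859354, -0.63877224, -0.76934789]]), array([ 163.91037537, -830.43523367, 1254.65355477])) 0.04003426468537971
```

View pics/top.png

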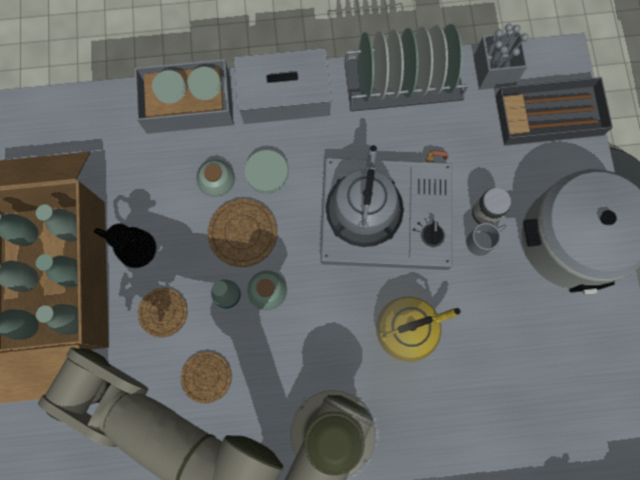

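View pics/side.png

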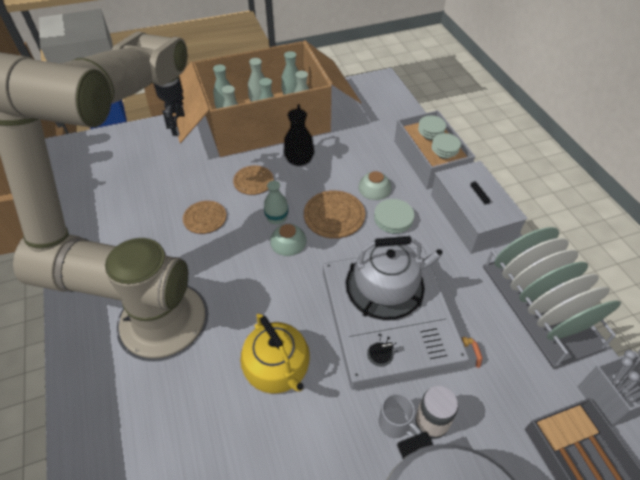

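The top view shows the kettle grip near (369,185) with its spout up to (373,150), the dial at (432,235) and the largest trivet at (243,231). The side view agrees: grip at (393,241), dial at (380,352), trivet at (335,213).

Run:
```python
from h import *
import pickle
for n in("top","side"):
    c=pickle.load(open(n+".pkl","rb")); P=cloud(c); col=c["color"].astype(int); hsv=cv2.cvtColor(c["color"],cv2.COLOR_RGB2HSV)
    print(n, "depth ok",(c["depth"]>0).mean(),"bench z",np.nanmedian(P[300:330,250:290,2]))
    x,y,z=P[...,0],P[...,1],P[...,2]; v=col.max(2)
    # trivet
    m=((hsv[...,0]<20)&(hsv[...,1]>80)&(abs(z-14)<12)&(x>250)&(x<900)&(y>-100)&(y<500)).astype(np.uint8)
    k,l,st,_=cv2.connectedComponentsWithStats(cv2.morphologyEx(m,cv2.MORPH_CLOSE,np.ones((5,5))))
    i=1+np.argmax(st[1:,4]); cs,_=cv2.findContours((l==i).astype(np.uint8),0,2)
    h=cv2.convexHull(max(cs,key=cv2.contourArea))[:,0]
    W=onz(c,None,h,14)[:,:2].astype(np.float32); print(" trivet",cv2.fitEllipse(W),cv2.minEnclosingCircle(W))
    # stove
    m=(abs(z-70)<5)&(x>350)&(y<150)&(y>-420)
    k,l,st,_=cv2.connectedComponentsWithStats(m.astype(np.uint8)); l=l==1+np.argmax(st[1:,4])
    r=cv2.minAreaRect(P[l][:,:2].astype(np.float32)); print(" stove",r,np.nanmedian(z[l]))
    # grip
    m=(v<70)&(z>255)&(z<292)&(x>350)&(x<800)&(y>-350)&(y<150)
    k,l,st,_=cv2.connectedComponentsWithStats(m.astype(np.uint8)); l=l==1+np.argmax(st[1:,4])
    uv=np.argwhere(l)[:,::-1]; print(" grip",l.sum(),cv2.minAreaRect(P[l][:,:2].astype(np.float32)),np.nanmedian(z[l]),"ray@279",cv2.minAreaRect(onz(c,None,uv,279)[:,:2].astype(np.float32)))
    # dial
    m=(v<70)&(z>95)&(z<125)&(x>300)&(x<700)&(y<-150)&(y>-420)
    uv=np.argwhere(m)[:,::-1]; 
    if len(uv)>5: print(" dial",len(uv),uv.mean(0),cv2.minAreaRect(P[m][:,:2].astype(np.float32)),"z",np.nanmedian(z[m]))
```

```text
top depth ok 0.9961328125 bench z 1.7817623809567067
 trivet ((576.9985961914062, 197.7339630126953), (193.97869873046875, 196.02145385742188), 100.72404479980469) ((576.7413330078125, 198.27188110351562), 98.40172576904297)
 stove ((580.3417358398438, -212.40789794921875), (358.1685791015625, 301.26788330078125), 81.41488647460938) 70.0420287107462
 grip 254 ((592.8494873046875, -148.80487060546875), (17.9705753326416, 92.65904235839844), 76.18582916259766) 277.8850883366091 ray@279 ((591.2755126953125, -148.2227783203125), (17.968486785888672, 91.67620086669922), 76.3528060913086)
 dial 166 [423.34939759 238.36746988] ((469.5695495605469, -254.6183319091797), (144.0774688720703, 340.6182556152344), 73.78987884521484) z 110.61476304471694
side depth ok 0.9958170572916667 bench z 0.17651417200772812
 trivet ((572.9918823242188, 193.0684356689453), (193.01715087890625, 197.90684509277344), 162.46205139160156) ((571.1732788085938, 193.2321319580078), 99.35881805419922)
 stove ((577.90478515625, -215.4051971435547), (359.20611572265625, 298.4298400878906), 81.40423583984375) 68.81896932676091
 grip 262 ((589.1952514648438, -151.9901123046875), (18.095975875854492, 85.10820007324219), 76.5157241821289) 274.73740357693646 ray@279 ((585.9384155273438, -158.2042236328125), (24.959781646728516, 87.0793685913086), 73.2854995727539)
 dial 202 [382.85643564 337.82673267] ((538.9948120117188, -252.94631958007812), (208.5133056640625, 114.53307342529297), 37.71495056152344) z 107.20910774319225
```

```bash
cat >> h.py <<'E'
def goal(p,yaw,cur=None):
    "offset (cm) and rot (deg) in tool axes to TCP p, tool pointing down, closing axis at yaw deg"
    s=sense() if cur is None else None
    p0,R0=(s["eef_pos"],R.from_quat(np.roll(s["ee_rot"],-1))) if s else cur
    a=np.radians((yaw+90)/2); G=R.from_quat([np.cos(a),np.sin(a),0,0])
    rel=R0.inv()*G
    print("off",R0.inv().apply(np.array(p)-p0).round(1)/10,"rot",np.degrees(rel.as_rotvec()).round(1)); return np.array(p),G
E
python3 - <<'E'
from h import *
c=goal((400,150,400),69.8-87)
goal((590,-150,390),-103.8,c)
E
```

```text
off [-32.35 -24.6   -9.64] rot [-0.1  0.  87. ]
off [-23.04  27.02   1.  ] rot [ 0.   0.  86.6]
```

Request:
step_arm(plan=[{"offset":[-3.2,-2.5,-4.8],"rot":[0,0,8],"gripper":8.5},{"offset":[-6.4,-5,-9.6],"rot":[0,0,16],"gripper":8.5},{"offset":[-9.6,-7.4,-9.6],"rot":[0,0,24],"gripper":8.5},{"offset":[-12.8,-9.8,-9.6],"rot":[0,0,32],"gripper":8.5},{"offset":[-16,-12.2,-9.6],"rot":[0,0,40],"gripper":8.5},{"offset":[-19.2,-14.6,-9.6],"rot":[0,0,48],"gripper":8.5},{"offset":[-22.4,-17,-9.6],"rot":[0,0,56],"gripper":8.5},{"offset":[-25.6,-19.5,-9.6],"rot":[0,0,64],"gripper":8.5},{"offset":[-29,-22,-9.6],"rot":[0,0,72],"gripper":8.5},{"offset":[-32.4,-24.6,-9.6],"rot":[0,0,80],"gripper":8.5},{"offset":[-32.4,-24.6,-9.6],"rot":[0,0,87],"gripper":8.5},{"offset":[-32.4,-24.6,-9.6],"rot":[0,0,87],"gripper":8.5}])

```text
time_s: 1.3
eef_pos: [400.8, 149.1, 399.5]
ee_rot: [-0.0, 0.806, 0.592, -0.0]
force: [0.0, -0.3, 1.0]
grip_width: 0.995
grip_force: 0.0
```

Request:
step_arm(plan=[{"offset":[-2.5,3,0],"rot":[0,0,8],"gripper":8.5},{"offset":[-5,6,0],"rot":[0,0,16],"gripper":8.5},{"offset":[-7.5,9,0.5],"rot":[0,0,24],"gripper":8.5},{"offset":[-10,12,1],"rot":[0,0,32],"gripper":8.5},{"offset":[-12.5,15,1],"rot":[0,0,40],"gripper":8.5},{"offset":[-15,18,1],"rot":[0,0,48],"gripper":8.5},{"offset":[-17.5,21,1],"rot":[0,0,56],"gripper":8.5},{"offset":[-20,24,1],"rot":[0,0,64],"gripper":8.5},{"offset":[-23,27,1],"rot":[0,0,72],"gripper":8.5},{"offset":[-23,27,1],"rot":[0,0,80],"gripper":8.5},{"offset":[-23,27,1],"rot":[0,0,86.6],"gripper":8.5},{"offset":[-23,27,1],"rot":[0,0,86.6],"gripper":8.5}])

```text
time_s: 2.5
eef_pos: [590.5, -148.9, 389.6]
ee_rot: [-0.0, 0.993, -0.119, -0.0]
force: [-0.6, 0.4, 0.8]
grip_width: 0.993
grip_force: 0.0
```

Run:
```python
from h import *
s=sense(); print(s["time_s"],s["eef_pos"],s["joints"].round(3),s["force"])
c=capture("wrist"); save(c,"w1"); P=cloud(c,s); z=P[...,2]; v=c["color"].astype(int).max(2)
m=(v<75)&(z>260)&(z<290)&(np.hypot(P[...,0]-590,P[...,1]+150)<70)
k,l,st,_=cv2.connectedComponentsWithStats(m.astype(np.uint8)); l=l==1+np.argmax(st[1:,4])
uv=np.argwhere(l)[:,::-1]
print(l.sum(),cv2.minAreaRect(uv.astype(np.float32)),cv2.minAreaRect(P[l][:,:2].astype(np.float32)),np.nanmedian(z[l]))
```

```text
2.5 [ 590.52686125 -148.91039213  389.55820623] [-0.439  0.471  1.053  0.     1.619  1.369] [-0.61779324  0.36001208  0.78953407]
5154 ((323.0, 254.5), (159.0, 38.0), 90.0) ((598.4154052734375, -150.5076904296875), (17.777570724487305, 78.55447387695312), 76.31829071044922) 278.34053393349416
```

View pics/w1.png

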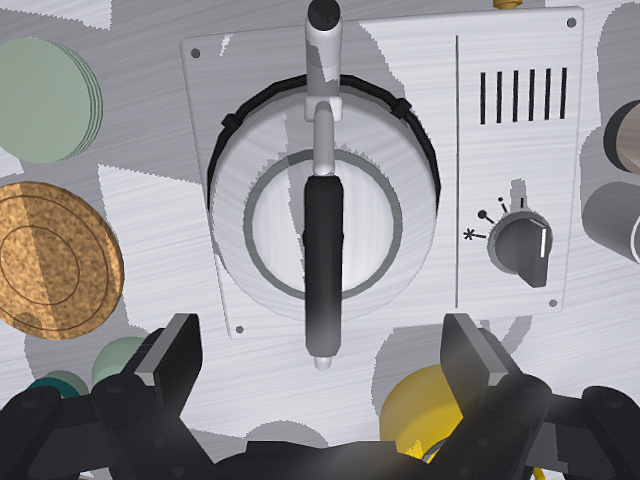

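The wrist view shows the grip at x≈323, vertical, so it lines up with the fingers. The dial is at (525,245) with its pointer at off, and the free space around it is clear.

Request:
step_arm(plan=[{"offset":[0,0,2],"rot":[0,0,0],"gripper":8.5},{"offset":[0,0,4],"rot":[0,0,0],"gripper":8.5},{"offset":[0,0,5.5],"rot":[0,0,0],"gripper":8.5},{"offset":[0,0,6.7],"rot":[0,0,0],"gripper":8.5},{"offset":[0,0,6.7],"rot":[0,0,0],"gripper":5},{"offset":[0,0,6.7],"rot":[0,0,0],"gripper":3},{"offset":[0,0,6.7],"rot":[0,0,0],"gripper":0},{"offset":[0,0,6.7],"rot":[0,0,0],"gripper":0},{"offset":[0,0,6.7],"rot":[0,0,0],"gripper":0},{"offset":[0,0,6.7],"rot":[0,0,0],"gripper":0},{"offset":[0,0,6.7],"rot":[0,0,0],"gripper":0},{"offset":[0,0,6.7],"rot":[0,0,0],"gripper":0}], squeeze=80)

```text
time_s: 3.75
eef_pos: [590.4, -149.9, 323.7]
ee_rot: [0.0, 0.993, -0.12, 0.001]
force: [-0.5, -0.4, 6.1]
grip_width: 0.201
grip_force: 79.5
```

Request:
step_arm(plan=[{"offset":[0,0,-0.5],"rot":[0,0,0],"gripper":0},{"offset":[0,0,-1.2],"rot":[0,0,0],"gripper":0},{"offset":[0,0,-2.2],"rot":[0,0,0],"gripper":0},{"offset":[0,0,-3.5],"rot":[0,0,0],"gripper":0},{"offset":[0,0,-5],"rot":[0,0,0],"gripper":0},{"offset":[0,0,-6.5],"rot":[0,0,0],"gripper":0},{"offset":[0,0,-7.5],"rot":[0,0,0],"gripper":0},{"offset":[0,0,-8],"rot":[0,0,0],"gripper":0},{"offset":[0,0,-8],"rot":[0,0,0],"gripper":0},{"offset":[0,0,-8],"rot":[0,0,0],"gripper":0}])

```text
time_s: 4.75
eef_pos: [590.3, -149.7, 402.2]
ee_rot: [-0.0, 0.993, -0.12, -0.001]
force: [0.2, 0.9, -5.2]
grip_width: 0.195
grip_force: 78.3
```

Run:
```python
from h import *
s=sense(); print(s["eef_pos"],s["force"],s["wrist_torque"],s["grip_width"])
c=capture("side"); save(c,"s2")
c=goal((590,-150,403),-103.8)
goal((575,196,403),-103.8)
for n in("top","side"):
    c=capture(n); P=cloud(c); x,y,z=P[...,0],P[...,1],P[...,2]; v=c["color"].max(2)
    hsv=cv2.cvtColor(c["color"],cv2.COLOR_RGB2HSV)
    m=(abs(hsv[...,0].astype(int)-75)<20)&(hsv[...,1]>40)&(x>350)&(x<800)&(y>0)&(y<350)&(z>15)
    k,l,st,ce=cv2.connectedComponentsWithStats(m.astype(np.uint8))
    for i in range(1,k):
        if st[i,4]>100: q=P[l==i]; print(n,ce[i].round(),np.nanmin(q,0).round(),np.nanmax(q,0).round())
```

```text
[ 590.25484619 -149.69484949  402.16223279] [ 0.21175899  0.91929015 -5.21556924] [-0.02223502  0.06456    -0.04016799] 0.19456136667337592
off [-0.02  0.03 -0.09] rot [-0.   0.1 -0. ]
off [ -9.74 -33.21  -0.07] rot [-0.   0.1 -0. ]
top [271. 277.] [413.  95.  19.] [453. 164.  57.]
side [276. 216.] [360. 206.  18.] [431. 261.  55.]
```

View pics/s2.png

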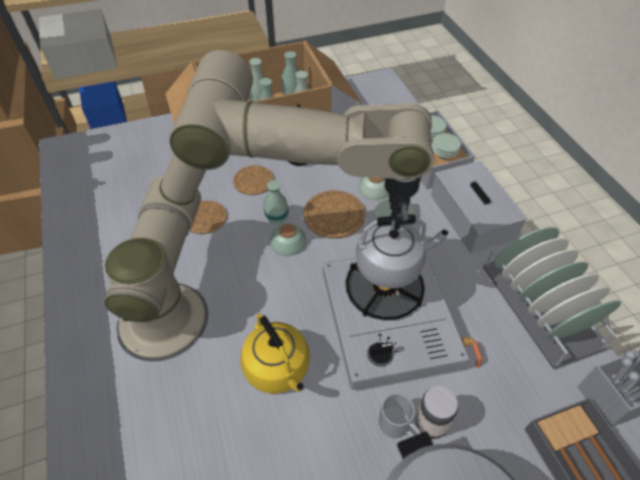

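The kettle is lifted and level, clear of the ring, with the trivet open at (335,213).

Request:
step_arm(plan=[{"offset":[-0.2,-0.8,0],"rot":[0,0,0],"gripper":0},{"offset":[-0.6,-2,0],"rot":[0,0,0],"gripper":0},{"offset":[-1.1,-3.8,0],"rot":[0,0,0],"gripper":0},{"offset":[-1.7,-5.8,0],"rot":[0,0,0],"gripper":0},{"offset":[-2.3,-7.8,0],"rot":[0,0,0],"gripper":0},{"offset":[-2.9,-9.8,0],"rot":[0,0,0],"gripper":0},{"offset":[-3.5,-11.8,0],"rot":[0,0,0],"gripper":0},{"offset":[-4.1,-13.8,0],"rot":[0,0,0],"gripper":0},{"offset":[-4.7,-15.8,0],"rot":[0,0,0],"gripper":0},{"offset":[-5.3,-17.8,0],"rot":[0,0,0],"gripper":0},{"offset":[-5.9,-19.8,0],"rot":[0,0,0],"gripper":0},{"offset":[-6.5,-21.8,0],"rot":[0,0,0],"gripper":0}])

```text
time_s: 6.1
eef_pos: [578.5, 79.9, 403.1]
ee_rot: [-0.0, 0.993, -0.12, 0.0]
force: [0.2, -0.6, -6.2]
grip_width: 0.193
grip_force: 78.3
```

Request:
step_arm(plan=[{"offset":[-0.6,-2,0],"rot":[0,0,0],"gripper":0},{"offset":[-1.2,-4,0],"rot":[0,0,0],"gripper":0},{"offset":[-1.8,-6,0],"rot":[0,0,0],"gripper":0},{"offset":[-2.3,-8,0],"rot":[0,0,0],"gripper":0},{"offset":[-2.8,-9.6,0],"rot":[0,0,0],"gripper":0},{"offset":[-3.1,-10.8,0],"rot":[0,0,0],"gripper":0},{"offset":[-3.2,-11.4,0],"rot":[0,0,0],"gripper":0},{"offset":[-3.2,-11.4,0],"rot":[0,0,0],"gripper":0},{"offset":[-3.2,-11.4,0],"rot":[0,0,0],"gripper":0}])

```text
time_s: 7.0
eef_pos: [575.5, 195.3, 402.8]
ee_rot: [0.0, 0.993, -0.121, -0.0]
force: [-0.4, 0.3, -5.3]
grip_width: 0.192
grip_force: 78.4
```

Run:
```python
from h import *
s=sense(); print(s["time_s"],s["eef_pos"],s["force"],s["wrist_torque"])
goal((575,196,240),-103.8)
```

```text
7.0 [575.49804391 195.33882758 402.81367322] [-0.39835107  0.28612457 -5.29896337] [-0.05209967  0.06152099 -0.01274175]
off [-0.06 -0.06 16.28] rot [ 0.  0. -0.]
```

Request:
step_arm(plan=[{"offset":[0,0,1],"rot":[0,0,0],"gripper":0},{"offset":[0,0,2.5],"rot":[0,0,0],"gripper":0},{"offset":[0,0,4.5],"rot":[0,0,0],"gripper":0},{"offset":[0,0,6.5],"rot":[0,0,0],"gripper":0},{"offset":[0,0,8.5],"rot":[0,0,0],"gripper":0},{"offset":[0,0,10.5],"rot":[0,0,0],"gripper":0},{"offset":[0,0,12.3],"rot":[0,0,0],"gripper":0},{"offset":[0,0,13.8],"rot":[0,0,0],"gripper":0},{"offset":[0,0,14.8],"rot":[0,0,0],"gripper":0},{"offset":[0,0,15.3],"rot":[0,0,0],"gripper":0},{"offset":[0,0,15.6],"rot":[0,0,0],"gripper":0},{"offset":[0,0,15.6],"rot":[0,0,0],"gripper":0}])

```text
time_s: 8.2
eef_pos: [575.5, 195.7, 247.0]
ee_rot: [-0.0, 0.993, -0.12, 0.0]
force: [-0.7, -0.6, -5.7]
grip_width: 0.192
grip_force: 78.3
```

Request:
step_arm(plan=[{"offset":[0,0,0.1],"rot":[0,0,0],"gripper":0},{"offset":[0,0,0.2],"rot":[0,0,0],"gripper":0},{"offset":[0,0,0.3],"rot":[0,0,0],"gripper":0},{"offset":[0,0,0.4],"rot":[0,0,0],"gripper":0},{"offset":[0,0,0.5],"rot":[0,0,0],"gripper":0},{"offset":[0,0,0.6],"rot":[0,0,0],"gripper":0},{"offset":[0,0,0.7],"rot":[0,0,0],"gripper":0},{"offset":[0,0,0.7],"rot":[0,0,0],"gripper":0}])

```text
time_s: 9.0
eef_pos: [575.4, 195.8, 239.9]
ee_rot: [0.0, 0.993, -0.12, -0.0]
force: [-0.8, 0.9, -5.2]
grip_width: 0.195
grip_force: 78.6
```

Request:
step_arm(plan=[{"offset":[0,0,0.05],"rot":[0,0,0],"gripper":0},{"offset":[0,0,0.1],"rot":[0,0,0],"gripper":0},{"offset":[0,0,0.15],"rot":[0,0,0],"gripper":0},{"offset":[0,0,0.2],"rot":[0,0,0],"gripper":0}])

```text
time_s: 9.4
eef_pos: [575.4, 195.9, 239.8]
ee_rot: [-0.0, 0.993, -0.12, 0.001]
force: [-7.7, -0.7, 12.2]
grip_width: 0.199
grip_force: 81.0
```

Run:
```python
from h import *
s=sense(); print(s["time_s"],s["eef_pos"],s["force"],s["wrist_torque"])
for n in("top","side"):
    c=capture(n); save(c,n+"3"); P=cloud(c); x,y,z=P[...,0],P[...,1],P[...,2]
    hsv=cv2.cvtColor(c["color"],cv2.COLOR_RGB2HSV)
    m=((hsv[...,0]<20)&(hsv[...,1]>80)&(abs(z-14)<12)&(np.hypot(x-575,y-196)<110)).astype(np.uint8)
    cs,_=cv2.findContours(m,0,2); h=cv2.convexHull(np.vstack(cs))[:,0]
    W=onz(c,None,h,14)[:,:2].astype(np.float32); print(n,cv2.minEnclosingCircle(W))
```

```text
9.4 [575.39137573 195.87471105 239.76523192] [-7.72789197 -0.65929517 12.17185909] [-0.29348473  1.23053242 -0.05924561]
top ((555.9052734375, 136.61744689941406), 71.78071594238281)
side ((571.0265502929688, 189.46531677246094), 96.23831939697266)
```

View pics/side3.png

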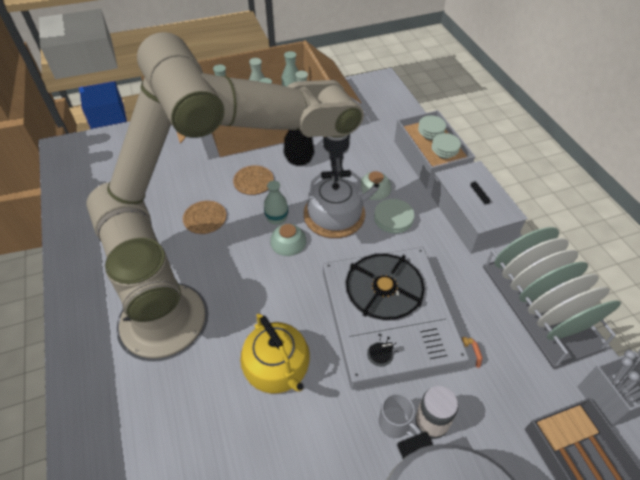

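The kettle stands level on the cork at (335,215), concentric with it. I'll release it and rise.

Request:
step_arm(plan=[{"offset":[0,0,-0.1],"rot":[0,0,0],"gripper":0},{"offset":[0,0,-0.1],"rot":[0,0,0],"gripper":2},{"offset":[0,0,-0.1],"rot":[0,0,0],"gripper":4},{"offset":[0,0,-0.1],"rot":[0,0,0],"gripper":6},{"offset":[0,0,-0.1],"rot":[0,0,0],"gripper":6},{"offset":[0,0,-0.1],"rot":[0,0,0],"gripper":6},{"offset":[0,0,-1],"rot":[0,0,0],"gripper":6},{"offset":[0,0,-3],"rot":[0,0,0],"gripper":6},{"offset":[0,0,-6],"rot":[0,0,0],"gripper":6},{"offset":[0,0,-10],"rot":[0,0,0],"gripper":6},{"offset":[0,0,-13],"rot":[0,0,0],"gripper":6},{"offset":[0,0,-13],"rot":[0,0,0],"gripper":6}])

```text
time_s: 10.7
eef_pos: [575.8, 195.9, 373.3]
ee_rot: [-0.001, 0.993, -0.12, 0.004]
force: [0.4, 0.4, 0.3]
grip_width: 0.699
grip_force: 0.0
```

Run:
```python
from h import *
s=sense(); print(s["time_s"],s["eef_pos"],s["force"],s["joints"].round(2))
c=capture("wrist"); P=cloud(c,s); z=P[...,2]; v=c["color"].astype(int).max(2)
m=(v<90)&(z>178)&(z<205)&(np.hypot(P[...,0]-575,P[...,1]-196)<60)
print("grip",m.sum(),cv2.minAreaRect(P[m][:,:2].astype(np.float32)),np.nanmedian(z[m]))
hsv=cv2.cvtColor(c["color"],cv2.COLOR_RGB2HSV)
m=((hsv[...,0]<20)&(hsv[...,1]>80)&(abs(z-14)<12)&(np.hypot(P[...,0]-575,P[...,1]-196)<112)).astype(np.uint8)
cs,_=cv2.findContours(m,0,2); h=cv2.convexHull(np.vstack(cs))[:,0]
W=onz(c,s,h,14)[:,:2]; print("trivet",len(W))
from scipy.optimize import least_squares
r=least_squares(lambda p:np.hypot(W[:,0]-p[0],W[:,1]-p[1])-100,[575,196],loss="soft_l1"); print(r.x,abs(r.fun).mean())
# next: over the dial, far above
goal((496,-328,250),-98.6)
```

```text
10.7 [575.79665558 195.94101356 373.29113777] [0.43332316 0.4003494  0.3466334 ] [0.14 0.47 1.1  0.   1.57 1.95]
grip 3812 ((582.0586547851562, 195.5977325439453), (17.7829647064209, 98.67488098144531), 75.9825210571289) 194.36502409926953
trivet 29
[574.2703926  199.43356469] 0.5017270736549463
off [ 4.73 52.79 11.96] rot [-0.1 -0.2 -5.2]
```

Request:
step_arm(plan=[{"offset":[0.3,3,0],"rot":[0,0,0],"gripper":6},{"offset":[0.7,7.5,0],"rot":[0,0,-1],"gripper":6},{"offset":[1.1,12,0],"rot":[0,0,-2],"gripper":6},{"offset":[1.5,16.5,0],"rot":[0,0,-3],"gripper":6},{"offset":[1.9,21,0],"rot":[0,0,-4],"gripper":6},{"offset":[2.3,25.5,0],"rot":[0,0,-5],"gripper":6},{"offset":[2.7,30,0],"rot":[0,0,-5.2],"gripper":6},{"offset":[3.1,34.5,1],"rot":[0,0,-5.2],"gripper":6},{"offset":[3.5,39,3],"rot":[0,0,-5.2],"gripper":6},{"offset":[3.9,43.5,5],"rot":[0,0,-5.2],"gripper":6},{"offset":[4.3,48,8],"rot":[0,0,-5.2],"gripper":6},{"offset":[4.7,51.5,10],"rot":[0,0,-5.2],"gripper":6}])

```text
time_s: 11.95
eef_pos: [496.9, -317.0, 265.5]
ee_rot: [-0.001, 0.997, -0.075, -0.001]
force: [0.0, 1.1, 0.2]
grip_width: 0.702
grip_force: 0.0
```

Request:
step_arm(plan=[{"offset":[0,1.3,1],"rot":[0,0,0],"gripper":6},{"offset":[0,1.3,1],"rot":[0,0,0],"gripper":6},{"offset":[0,1.3,1],"rot":[0,0,0],"gripper":6}])

```text
time_s: 12.25
eef_pos: [496.4, -327.4, 258.2]
ee_rot: [-0.0, 0.997, -0.075, 0.0]
force: [-0.2, -0.2, 0.2]
grip_width: 0.704
grip_force: 0.0
```

Run:
```python
from h import *
s=sense(); print(s["time_s"],s["eef_pos"],s["joints"].round(2))
c=capture("wrist"); save(c,"w4"); P=cloud(c,s); x,y,z=P[...,0],P[...,1],P[...,2]
m=(z>108)&(z<122)&(np.hypot(x-496,y+328)<50)
print("bar",m.sum(),cv2.minAreaRect(P[m][:,:2].astype(np.float32)),np.nanmedian(z[m]))
m=(z>78)&(z<88)&(np.hypot(x-496,y+328)<50)
print("skirt",m.sum(),cv2.minEnclosingCircle(P[m][:,:2].astype(np.float32)))
```

```text
12.25 [ 496.42168871 -327.39370669  258.2424742 ] [-0.78  0.5   1.34  0.    1.3   0.94]
bar 2618 ((496.89788818359375, -327.2591552734375), (14.017108917236328, 58.23114013671875), 81.25325775146484) 115.01363139164842
skirt 3595 ((498.1315612792969, -327.5647277832031), 27.848711013793945)
```

View pics/w4.png

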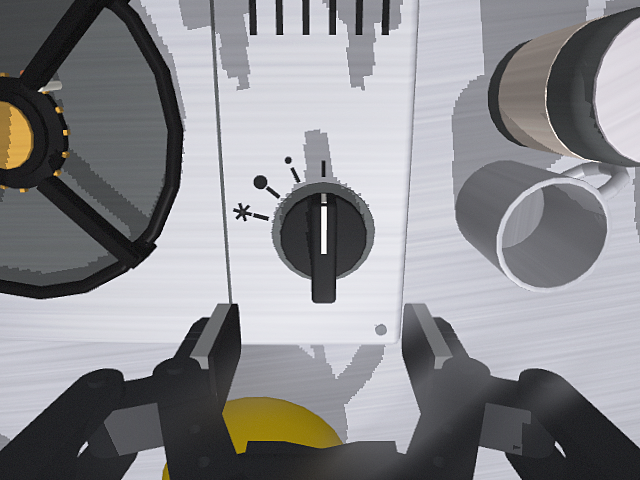

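The dial bar is at (323,253) between the pads, square to them, with the pointer at off and the star mark at (242,212). Measured position agrees with the stove geometry; descending to grip.

Request:
step_arm(plan=[{"offset":[0,0,2],"rot":[0,0,0],"gripper":6},{"offset":[0,0,5],"rot":[0,0,0],"gripper":6},{"offset":[0,0,7.5],"rot":[0,0,0],"gripper":6},{"offset":[0,0,9],"rot":[0,0,0],"gripper":6},{"offset":[0,0,9.6],"rot":[0,0,0],"gripper":6},{"offset":[0,0,9.6],"rot":[0,0,0],"gripper":3},{"offset":[0,0,9.6],"rot":[0,0,0],"gripper":1},{"offset":[0,0,9.6],"rot":[0,0,0],"gripper":0},{"offset":[0,0,9.6],"rot":[0,0,0],"gripper":0},{"offset":[0,0,9.6],"rot":[0,0,0],"gripper":0},{"offset":[0,0,9.6],"rot":[0,0,0],"gripper":0},{"offset":[0,0,9.6],"rot":[0,0,0],"gripper":0}], squeeze=60)

```text
time_s: 13.5
eef_pos: [496.5, -328.6, 163.2]
ee_rot: [0.001, 0.997, -0.075, 0.001]
force: [0.0, 0.9, 6.5]
grip_width: 0.149
grip_force: 60.5
```

Request:
step_arm(plan=[{"offset":[0,0,0],"rot":[0,0,-3],"gripper":0},{"offset":[0,0,0],"rot":[0,0,-8],"gripper":0},{"offset":[0,0,0],"rot":[0,0,-13],"gripper":0},{"offset":[0,0,0],"rot":[0,0,-18],"gripper":0},{"offset":[0,0,0],"rot":[0,0,-23],"gripper":0},{"offset":[0,0,0],"rot":[0,0,-28],"gripper":0},{"offset":[0,0,0],"rot":[0,0,-33],"gripper":0},{"offset":[0,0,0],"rot":[0,0,-38],"gripper":0},{"offset":[0,0,0],"rot":[0,0,-43],"gripper":0},{"offset":[0,0,0],"rot":[0,0,-48],"gripper":0},{"offset":[0,0,0],"rot":[0,0,-53],"gripper":0},{"offset":[0,0,0],"rot":[0,0,-58],"gripper":0}])

```text
time_s: 14.7
eef_pos: [496.4, -328.6, 163.3]
ee_rot: [0.001, 0.908, 0.419, 0.0]
force: [-0.9, 0.2, 6.6]
grip_width: 0.152
grip_force: 60.6
```

Request:
step_arm(plan=[{"offset":[0,0,0],"rot":[0,0,-4],"gripper":0},{"offset":[0,0,0],"rot":[0,0,-8],"gripper":0},{"offset":[0,0,0],"rot":[0,0,-11],"gripper":0},{"offset":[0,0,0],"rot":[0,0,-14],"gripper":0},{"offset":[0,0,0],"rot":[0,0,-16],"gripper":0},{"offset":[0,0,0],"rot":[0,0,-17],"gripper":0},{"offset":[0,0,0],"rot":[0,0,-17],"gripper":0}])

```text
time_s: 15.4
eef_pos: [496.4, -328.6, 163.2]
ee_rot: [0.001, 0.837, 0.548, 0.0]
force: [-1.0, 1.1, 7.0]
grip_width: 0.154
grip_force: 60.6
```

Run:
```python
from h import *
s=sense(); print(s["time_s"],s["eef_pos"],s["force"],s["wrist_torque"],s["joints"].round(2))
print("yaw",R.from_quat(np.roll(s["ee_rot"],-1)).as_matrix()[:2,1], "tilt",R.from_quat(np.roll(s["ee_rot"],-1)).as_matrix()[:,2])
m=R.from_quat(np.roll(s["ee_rot"],-1)).as_matrix()[:,1]; print(np.degrees(np.arctan2(m[1],m[0])), "dial", np.degrees(np.arctan2(m[1],m[0]))+90+8.6)
c=capture("wrist"); save(c,"w5"); P=cloud(c,s); x,y,z=P[...,0],P[...,1],P[...,2]
m=(z>109)&(z<120)&(np.hypot(x-497,y+328)<40)
print("bar",m.sum(),cv2.minAreaRect(P[m][:,:2].astype(np.float32)) if m.sum()>5 else 0)
```

```text
15.4 [ 496.41779082 -328.63438543  163.2317531 ] [-0.98948612  1.12306004  7.0338604 ] [ 0.25351003  0.16817556 -0.15164969] [-0.78  0.6   1.45  0.    1.09 -0.37]
yaw [ 0.91631092 -0.40046276] tilt [ 0.00160049 -0.00125792 -0.99999793]
-23.60715982451274 dial 74.99284017548726
bar 7829 ((495.4011535644531, -325.2711486816406), (56.52113342285156, 37.34514236450195), 44.287437438964844)
```

View pics/w5.png

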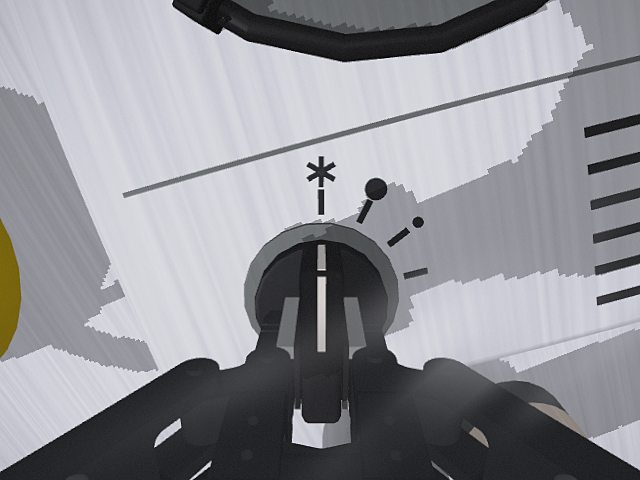

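The pointer line (321,245–350) points straight at the star (321,172), and the wrist torque of -0.15 N m matches the spring. Holding.

Request:
step_arm(plan=[{"offset":[0,0,0],"rot":[0,0,0],"gripper":0},{"offset":[0,0,0],"rot":[0,0,0],"gripper":0},{"offset":[0,0,0],"rot":[0,0,0],"gripper":0},{"offset":[0,0,0],"rot":[0,0,0],"gripper":0},{"offset":[0,0,0],"rot":[0,0,0],"gripper":0},{"offset":[0,0,0],"rot":[0,0,0],"gripper":0},{"offset":[0,0,0],"rot":[0,0,0],"gripper":0},{"offset":[0,0,0],"rot":[0,0,0],"gripper":0},{"offset":[0,0,0],"rot":[0,0,0],"gripper":0},{"offset":[0,0,0],"rot":[0,0,0],"gripper":0},{"offset":[0,0,0],"rot":[0,0,0],"gripper":0},{"offset":[0,0,0],"rot":[0,0,0],"gripper":0}])

```text
time_s: 16.65
eef_pos: [496.4, -328.6, 163.2]
ee_rot: [0.001, 0.837, 0.547, 0.0]
force: [-0.2, 0.6, 6.5]
grip_width: 0.149
grip_force: 60.6
```

Request:
step_arm(plan=[{"offset":[0,0,0],"rot":[0,0,0],"gripper":0},{"offset":[0,0,0],"rot":[0,0,0],"gripper":0},{"offset":[0,0,0],"rot":[0,0,0],"gripper":0},{"offset":[0,0,0],"rot":[0,0,0],"gripper":0},{"offset":[0,0,0],"rot":[0,0,0],"gripper":0},{"offset":[0,0,0],"rot":[0,0,0],"gripper":0},{"offset":[0,0,0],"rot":[0,0,0],"gripper":0},{"offset":[0,0,0],"rot":[0,0,0],"gripper":0},{"offset":[0,0,0],"rot":[0,0,0],"gripper":0},{"offset":[0,0,0],"rot":[0,0,0],"gripper":0},{"offset":[0,0,0],"rot":[0,0,0],"gripper":0},{"offset":[0,0,0],"rot":[0,0,0],"gripper":0}])

```text
time_s: 17.85
eef_pos: [496.4, -328.6, 163.3]
ee_rot: [0.001, 0.837, 0.547, 0.0]
force: [-0.3, 0.6, 6.9]
grip_width: 0.152
grip_force: 60.6
```

Request:
step_arm(plan=[{"offset":[0,0,0],"rot":[0,0,0],"gripper":0},{"offset":[0,0,0],"rot":[0,0,0],"gripper":0},{"offset":[0,0,0],"rot":[0,0,0],"gripper":0},{"offset":[0,0,0],"rot":[0,0,0],"gripper":0},{"offset":[0,0,0],"rot":[0,0,0],"gripper":0},{"offset":[0,0,0],"rot":[0,0,0],"gripper":0},{"offset":[0,0,0],"rot":[0,0,0],"gripper":0},{"offset":[0,0,0],"rot":[0,0,0],"gripper":0},{"offset":[0,0,0],"rot":[0,0,0],"gripper":0},{"offset":[0,0,0],"rot":[0,0,0],"gripper":0},{"offset":[0,0,0],"rot":[0,0,0],"gripper":0},{"offset":[0,0,0],"rot":[0,0,0],"gripper":0}])

```text
time_s: 19.05
eef_pos: [496.5, -328.6, 163.2]
ee_rot: [0.001, 0.837, 0.547, 0.0]
force: [0.0, 0.3, 6.4]
grip_width: 0.151
grip_force: 60.6
```

Request:
step_arm(plan=[{"offset":[0,0,0],"rot":[0,0,0],"gripper":0},{"offset":[0,0,0],"rot":[0,0,0],"gripper":0},{"offset":[0,0,0],"rot":[0,0,0],"gripper":0},{"offset":[0,0,0],"rot":[0,0,0],"gripper":0},{"offset":[0,0,0],"rot":[0,0,0],"gripper":0},{"offset":[0,0,0],"rot":[0,0,0],"gripper":0}])

```text
time_s: 19.65
eef_pos: [496.4, -328.6, 163.2]
ee_rot: [0.001, 0.837, 0.547, 0.0]
force: [-0.7, 0.6, 7.5]
grip_width: 0.151
grip_force: 60.6
```

Run:
```python
from h import *
c=capture("side"); P=cloud(c); z=P[...,2]
m=(c["color"].max(2)<90)&(z>178)&(z<203)&(np.hypot(P[...,0]-577,P[...,1]-196)<60)
print("kettle grip",cv2.minAreaRect(P[m][:,:2].astype(np.float32)),np.nanmedian(z[m]))
s=sense(); m=R.from_quat(np.roll(s["ee_rot"],-1)).as_matrix()[:,1]
print(s["time_s"],"dial",np.degrees(np.arctan2(m[1],m[0]))+98.6,s["wrist_torque"],s["grip_force"])
print(finish_job())
```

```text
kettle grip ((574.4815673828125, 193.41827392578125), (20.380077362060547, 86.65266418457031), 76.81212615966797) 189.6301091023456
19.7 dial 74.96269358217741 [ 0.24545712  0.17944397 -0.13213172] 60.563485622406006
the job is handed in; nothing more can be done
None
```

The kettle stands upright and released within about 5 mm of the trivet's middle. The dial was held at the third click (star, about 75°) for over 4 s and is still held there; the job was handed in at 19.7 s.

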